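# Hang the star board on the display mast, release, extend and hold it

### The job

Hang the yellow star sample board by its eye on the steel peg of the telescoping display mast and let go of it. Then press the red release button so that the mast pops up, take the mast by its yellow grip bar and pull it up past the first stop to the second stop, fully extended, and finish while still holding it there by the grip bar with the board hanging on the peg; the springs would pull it down again if you let go. Leave the red heart board, the pink roll and the green jar where they are.

Things in the scene. Friction and masses are not known exactly. Their poses are not given: they have to be found in the camera images.
- star_board: Loose rigid white foam board, 10 mm thick (x), 90 mm wide (y), 130 mm tall (z, up), about 90 g, yellow band along the top 30 mm, yellow star; both faces alike. Origin: centre of its lower edge. It starts upright, its lower 26 mm in a slot of the black rack; pinch its thickness from above by the solid top 33 mm and draw it straight up.
- star_board_mid (a point): Centre of the star board, 65 mm above its lower edge, 65 mm below its top edge; axes as the board's.
- star_board_eye (a point): Centre of the star board's eye: a rectangular opening through the 10 mm thickness, 24 mm wide (y) and 18 mm high (z), its centre 42 mm below the board's top edge and 88 mm above its lower edge (solid board from 33 mm below the top edge upwards).
- heart_board_mid (a point): Centre of the other board, same size and shape but with a red band and a red heart, in the other slot of the rack: leave it alone. Which slot holds which board varies.
- rack: Fixed black rack, 90 x 216 mm, with two slots in line along its y axis, at y = -53 and +53 mm, each 94 mm long, 13 mm wide (x), floor 12 mm and wall tops 38 mm above the table. Origin: centre of its underside.
- mast_unit: Fixed grey mast housing on the counter. Origin on the table under the vertical mast axis. The box spans x -55..55 mm, y -125..55 mm of its own axes, top 130 mm above the table. The peg points to its +y, the red button is at y = -85 mm. Its placing and yaw vary.
- peg: Round steel peg, 8 mm diameter, on the mast head, rising outward at 10 degrees; it rises with the mast. y axis: along the peg, outward; x: level across it; z: upward across it. Origin: where to hang the board, on the centre line, 85 mm from the mast axis, 166 mm above the table with the mast down. Free end at y = +36 mm; the head's black block is 67 mm inward.
- button_top (a point): Centre of the top face of the red release button, 30 mm across, 162 mm above the table, facing up, 85 mm from the mast axis. It is pressed straight down against a spring.
- button (a joint): Travel of the red button in m: 0 out, 0.007 fully down (1.5 N to start, 5 N fully down; springs back). The mast is latched until the button is about 0.004 or more down; the latch then frees the mast head, which springs up by itself.
- grip_bar: Yellow grip bar on top of the mast head, on the mast axis: 18 mm thick (x), 36 mm wide (y), 36 mm tall, on it a lip 24 x 40 mm, 4 mm thick. Origin: its centre, 203 mm above the table with the mast down; lip's top 22 mm above the origin, black head block from 18 mm below it. Axes as the mast unit's. Grip it from above across x; it moves only up and down.
- head (a joint): How far the mast's inner stage is out, in m: 0 down (latched), 0.015 to 0.030 sprung up by itself after the button was pressed with the board hung, 0.060 at the first stop. Pulling it there takes about 3 N; let go, it sinks back.
- tube (a joint): How far the mast's second stage is out, in m: 0 down, 0.050 at the second stop (hard end). It moves only once the inner stage is at the first stop, takes 7 to 10 N of pull in all, and springs draw it back. The grip bar's rise above its low position is joint head plus joint tube: 0.110 fully extended.
- pink_roll: Pink roll standing on the counter, 46 mm diameter, 70 mm high: leave it alone. Origin: centre of its underside.
- green_jar: Green jar standing on the counter, 56 mm diameter, 75 mm high: leave it alone. Origin: centre of its underside.
Not all that is in view belongs to the job. Leave any blue look-alike of the star_board alone.

How it is judged:
By the outcome, as a careful person would: the job done as asked, in the order asked, and still so for the second after the job is handed in, while the arm keeps its last pose, push and grip.
It also fails if it takes over 61 s, if anything falls off the work surface, if the arm or the gripper's body presses on something with over 40 N, if the wrist force passes 120 N, or if a joint passes its speed limit or range.

### The arm

A 6-joint arm with a two-finger parallel gripper is mounted at the origin on the work surface. World frame = base frame: x ahead of the robot, y to its left, z up, the work surface at z = 0. Lengths are in m, angles in degrees, forces in N, time in s.
With the tool pointing down it reaches from about 0.25 to 0.725 m from the base axis. Payload 9.7 kg.
Tool frame: the origin (TCP) lies midway between the tips of the shut fingers; the grasp point (between the pads) lies bot.hold_point_z behind it (bot.hold_point_z is the distance from the TCP to the grasp point, in m); z points along the fingers, y is the line along which they close (so a half turn about z gives the same grasp; the last joint's range is limited). The gripper opens to 85 mm and grips with 20 to 120 N. Pads are 22 mm wide; open, the fingers measure 114 mm over their backs; the gripper's body (76 mm by 85 mm) begins 54 mm behind the grasp point. The pads swing forward as they close: fully open they stand 13 mm farther back than shut.
Start: joints at [-66.979, 4.979, 10.078, 95.1, 0, 90], TCP at [0.215, -0.506, 0.231] pointing down, gripper open.
Joint ranges: [-179.16, 179.16], [-48.56, 103.87], [-65.8, 70.77], [-126.05, 130.52], [-82.76, 87.17], [-180, 180]. Speed limits (degrees/s): [127.2, 127.2, 147.25, 180, 180, 180].

### API

Orientations are given as [roll, pitch, yaw] about the fixed x, y, z axes, in that order (R = Rz(yaw) Ry(pitch) Rx(roll)).
In Python, from workcell import bot, camera, camera_model, ticket gives the robot as it stands.
- The arm moves only by the tool send_rows, never from a script. Its argument "targets" is text: rows parted by semicolons, each of 5 numbers parted by spaces: the shift along the tool's x, y, z in mm, then the turn about the tool's z in degrees, then the closure in counts, from 0 (fully open) to 255 (shut). A call has 1 to 20 rows; each row is the pose to reach, as a shift and turn from the pose commanded when the call began, along the tool's axes at that moment; what a row does not reach only later rows make up. A row lasts 1/8 s, in which the tool goes at most 62.5 mm and 10.7 degrees, less where a joint would pass 70% of its speed; a pose out of reach is approached as far as the arm can. A call with a gripper value outside its range is refused whole. The fingers move at their own pace and stop on an object; "newtons" is the grip in N (left out, the last holds). Time passes only in rows, so rows that repeat a pose let the fingers close. It gives the time, the measured TCP pose, the force, the opening and the grip force at its end, in the units of the state.
- bot.get_obs(): the state, without advancing time (a new reading comes with each control period).
- camera(name): name is "side" or "top"; returns the picture (400x640x3 uint8, blue, green, red); there is no depth.
- camera_model(name): a dict with "K" (3x3 intrinsics, pixels), "dist_coeffs" ([k1, k2, p1, p2, k3] as OpenCV has them; the pictures are not rectified), "pose" (4x4, takes a point from camera to world coordinates). Camera axes: x right, y down, z forward; pixel columns grow to the right and rows downward; lengths in m; the calibration is good to about 2 mm. A picture is of the moment at which its call begins. camera_model takes no time and is no camera call.
- ticket.job_done(): hands the job in; it is judged then, once.
The state is a dict: "time": time; "q": joint angles; "qd": joint speeds; "joint_efforts": joint torques, N m; "ee_pos": TCP position; "tcp_rot": TCP orientation; "wrist_force": force on the tool from outside, world axes, zero at the start; "torque": the same for the moment, N m; "opening": finger opening in m; "grasp_force": force on a finger pad.
Only numpy, scipy, OpenCV 4.12 (cv2) and the standard library are available. Lean on these libraries where they do the work, as an engineer would, in place of code of your own. Each camera call takes 0.05 s, during which the arm holds its last target. There are 200 camera calls.

## Working session

There is one attempt and no reset: what is moved stays moved. The work goes in short steps, Python scripts to look and compute and a tool call to move; the robot and the scene stay as the last step left them, time stands still between calls to the robot, and variables do not carry over. Pictures are saved under pics/ and viewed, at most 10 in all, crops included, and the job is handed in when it is done.

Besides the shell and the picture viewer there is one more tool, called after "Call:" as name(argument=value, ...), one argument or row to a line, values as JSON. send_rows: Moves the arm, as the interface text tells. Its arguments: {"type":"object","properties":{"targets":{"type":"string"},"newtons":{"type":"number"}},"required":["targets"]}

```bash
mkdir -p pics; ls
python3 - <<'E'
from workcell import bot,camera,camera_model
import cv2,numpy as np
for n in("side","top"):
    cv2.imwrite(f"pics/{n}0.png",camera(n)); m=camera_model(n); print(n,np.round(m["K"],1).tolist(),m["dist_coeffs"],np.round(m["pose"],3).tolist())
print(bot.get_obs(),bot.hold_point_z)
E
```

```text
pics
side [[458.4, 0.0, 324.5], [0.0, 458.4, 198.9], [0.0, 0.0, 1.0]] [-0.06917258  0.          0.          0.          0.        ] [[-0.709, -0.337, 0.619, -0.101], [-0.705, 0.347, -0.618, 0.657], [-0.007, -0.875, -0.484, 0.651], [0.0, 0.0, 0.0, 1.0]]
top [[437.4, 0.0, 318.0], [0.0, 437.4, 194.8], [0.0, 0.0, 1.0]] [0.027482 0.       0.       0.       0.      ] [[-0.131, -0.971, 0.201, 0.366], [-0.991, 0.129, -0.023, 0.0], [-0.004, -0.202, -0.979, 1.179], [0.0, 0.0, 0.0, 1.0]]
{'time': 0.1, 'q': array([-6.69801857e+01,  5.01073813e+00,  1.00382545e+01,  9.50979809e+01,
        2.91749480e-03,  9.00023452e+01]), 'qd': array([ 0.07246865,  0.03885569,  0.09217463,  0.00758444,  0.03591323,
       -0.09187381]), 'joint_efforts': array([-8.89271837e-05, -5.21559656e+01,  4.65654695e+01,  1.60644116e-02,
       -6.81281472e-05, -1.17927871e-05]), 'ee_pos': array([ 0.21501431, -0.5060182 ,  0.23062056]), 'tcp_rot': array([-1.79929535e+02, -2.91460839e-03,  2.30174655e+01]), 'wrist_force': array([-0.32349985, -0.59250606,  0.48850423]), 'torque': array([ 0.04147009,  0.01569432, -0.01214573]), 'grasp_force': 0.0, 'opening': 0.08561965575216636} 0.0187
```

View pics/side0.png

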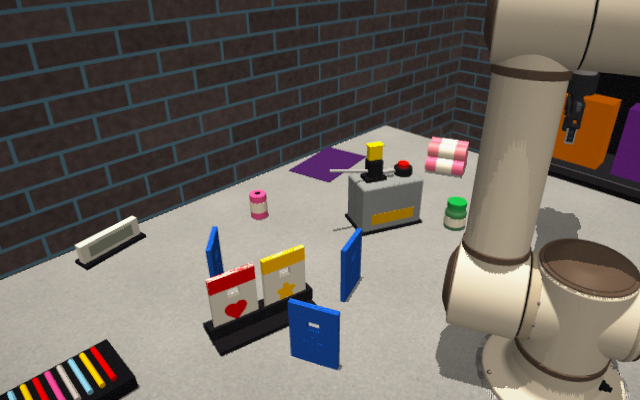

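View pics/top0.png

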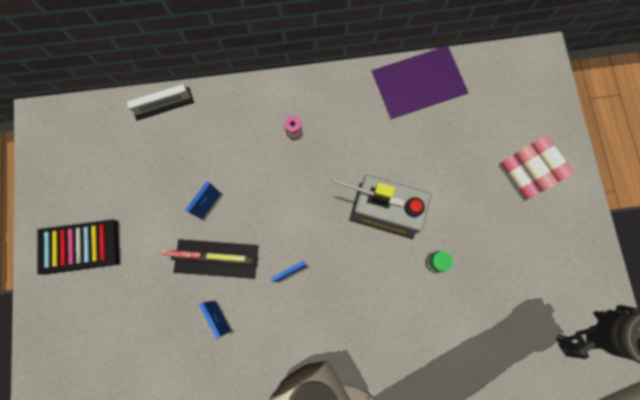

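Side view: the candidates are star board (285,270, yellow band), heart board (233,293), and blue look-alikes (315,333), (350,265), (214,250). In the top view the star board is at (226,258) and the heart board at (183,254). Mast in the top view: grip (384,191), button (414,206), peg tip (335,182). I choose the yellow-banded board.

```bash
cat > h.py <<'E'
import cv2,numpy as np
from workcell import bot,camera,camera_model
def ray(n,uv):
    m=camera_model(n);P=np.array(m["pose"])
    p=cv2.undistortPoints(np.array([[uv]],float),np.array(m["K"]),np.array(m["dist_coeffs"]))[0,0]
    return P[:3,3],P[:3,:3]@np.array([p[0],p[1],1])
def onz(n,uv,z):
    o,d=ray(n,uv);return o+d*(z-o[2])/d[2]
def tri(us,ut):
    a,d=ray("side",us);b,e=ray("top",ut)
    s=np.linalg.lstsq(np.c_[d,-e],b-a,rcond=None)[0]
    p,q=a+s[0]*d,b+s[1]*e;return (p+q)/2,np.linalg.norm(p-q)
def proj(n,X):
    m=camera_model(n);T=np.linalg.inv(np.array(m["pose"]))
    return cv2.projectPoints(np.atleast_2d(X).astype(float),cv2.Rodrigues(T[:3,:3])[0],T[:3,3],np.array(m["K"]),np.array(m["dist_coeffs"]))[0][:,0]
def mask(im,lo,hi,box=None,val=60):
    h=cv2.cvtColor(im,cv2.COLOR_BGR2HSV);k=cv2.inRange(h,(lo,120,val),(hi,255,255))
    if box:
        z=np.zeros_like(k);x0,y0,x1,y1=box;z[y0:y1,x0:x1]=k[y0:y1,x0:x1];k=z
    return k
def blobs(k,amin=15):
    for c in cv2.findContours(k,cv2.RETR_EXTERNAL,cv2.CHAIN_APPROX_NONE)[0]:
        if cv2.contourArea(c)>=amin: yield c,cv2.minAreaRect(c)
E
python3 - <<'E'
from h import *
S=cv2.imread("pics/side0.png");T=cv2.imread("pics/top0.png")
def show(n,im,lo,hi,box,val=60):
    for c,r in blobs(mask(im,lo,hi,box,val)): print(n,lo,np.round(r[0],1),np.round(r[1],1),round(r[2],1),cv2.contourArea(c))
show("top",T,20,35,(150,150,450,280));show("top",T,0,6,(395,190,435,225));show("top",T,0,8,(150,240,210,270))
show("side",S,20,35,(200,130,430,310));show("side",S,0,6,(390,150,420,180))
cv2.imwrite("pics/c1.png",np.vstack([cv2.resize(S[225:345,190:390],None,fx=4,fy=4,interpolation=2)]))
a=cv2.resize(T[165:240,325:445],None,fx=5,fy=5,interpolation=2);b=cv2.resize(T[230:285,150:270],None,fx=5,fy=5,interpolation=2)[:220]
cv2.imwrite("pics/c2.png",np.vstack([a,b]))
E
```

```text
top 20 [212.9 257.5] [12.6  3.7] 11.3 23.5
top 20 [224.6 256.9] [16.8  6. ] 36.9 33.5
top 20 [382.9 226.3] [45.6  2.9] 16.7 75.0
top 20 [383.5 190.9] [18.8 12.9] 15.9 196.0
top 0 [415.5 205.5] [13. 13.] 90.0 145.5
top 0 [189.  254.5] [ 7. 10.] 90.0 15.5
top 0 [175. 252.] [ 4. 10.] 90.0 18.5
side 20 [286.1 290.2] [13.9 21.3] 41.2 163.0
side 20 [282.2 259.3] [16.1 48.6] 70.1 653.0
side 20 [392.  215.3] [ 9.8 44.7] 77.5 355.5
side 20 [374.5 151. ] [18. 17.] 90.0 253.5
side 0 [403.1 164.4] [11.7  8.9] 18.4 75.0
```

View pics/c1.png

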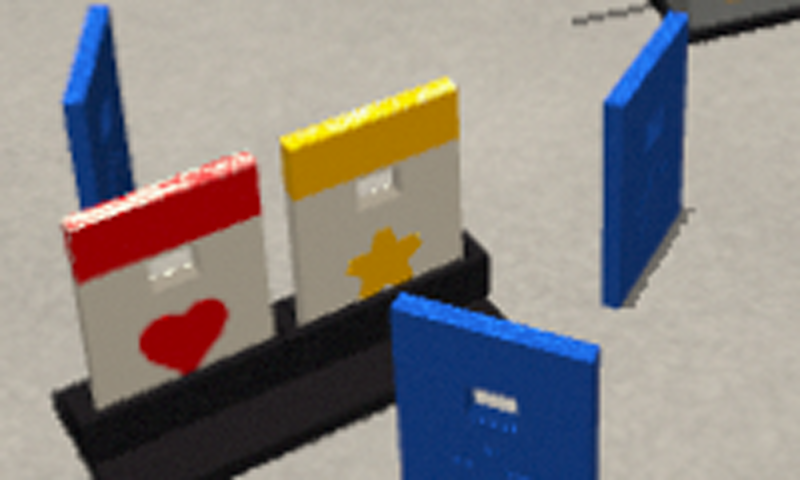

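View pics/c2.png

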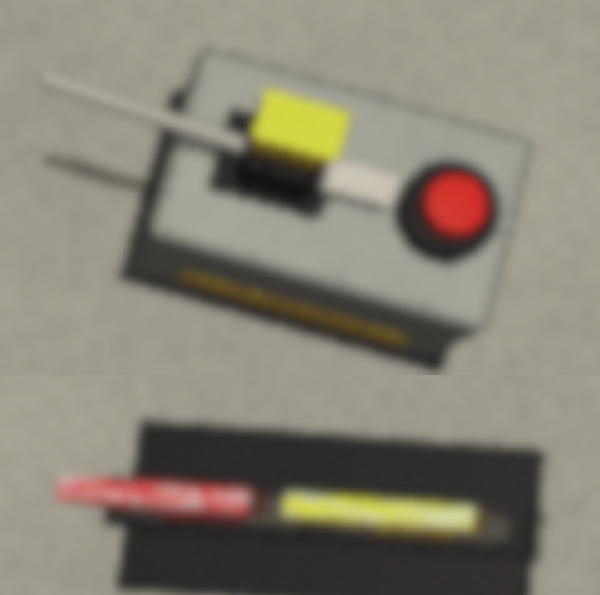

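The crop confirms it: yellow band, star and eye (side 284,271) in the right-hand rack slot. The mast's peg points image-left in the top view, with the button on the right.

Run:
```python
from h import *
c2=lambda u,v,oy=165,v0=0:(325+(u+.5)/5-.5,oy+(v-v0+.5)/5-.5)
b=lambda u,v:(150+(u+.5)/5-.5,230+(v-375+.5)/5-.5)
s=lambda u,v:(190+(u+.5)/4-.5,225+(v+.5)/4-.5)
L=onz("top",b(281,504),.142);R=onz("top",b(476,514),.142)
print("board top",L,R,np.linalg.norm(R-L))
# side: top face near corners
for q in [(283,141),(456,80),(282,152),(457,92)]: print("side top",onz("side",s(*q),.142))
rk=[b(143,424),b(542,452),b(528,594),b(120,584)]
print("rack",[np.round(onz("top",q,.038),3).tolist() for q in rk[:2]])
g=np.mean([onz("top",c2(*q),.225) for q in [(266,88),(350,110),(336,158),(250,136)]],0)
gs=onz("side",(375,144.5),.225)
bt=onz("top",c2(457,203),.162);bs=onz("side",(403.1,164.4),.162)
tip=onz("top",c2(46,78),.172);
print("grip",g,gs,"btn",bt,bs,"tip",tip)
print("tri btn",tri((403.1,163.5),c2(457,203)))
for p,q in((bt,g),(g,tip),(bt,tip)):
    d=q-p;print(np.hypot(*d[:2]),np.degrees(np.arctan2(d[1],d[0])))
S=cv2.imread("pics/side0.png");cv2.imwrite("pics/c3.png",cv2.resize(S[130:240,320:430],None,fx=5,fy=5,interpolation=2))
```

```text
board top [0.46928413 0.25711084 0.142     ] [0.45243972 0.16677196 0.142     ] 0.09189584918518003
side top [0.47071029 0.25568841 0.142     ]
side top [0.44970141 0.16568609 0.142     ]
side top [0.46435686 0.26128099 0.142     ]
side top [0.44193329 0.17224783 0.142     ]
rack [[0.531, 0.351, 0.038], [0.488, 0.146, 0.038]]
grip [ 0.55464868 -0.17080543  0.225     ] [ 0.54893557 -0.16746587  0.225     ] btn [ 0.51918856 -0.24886055  0.162     ] [ 0.50878526 -0.23568904  0.162     ] tip [ 0.60255141 -0.06456784  0.172     ]
tri btn (array([ 0.51969409, -0.25053591,  0.15620831]), np.float64(0.0008957090891088938))
0.08573227310078776 65.56789936051199
0.11653796532441314 65.72929322650052
0.20227004246020813 65.66088641837182
```

View pics/c3.png

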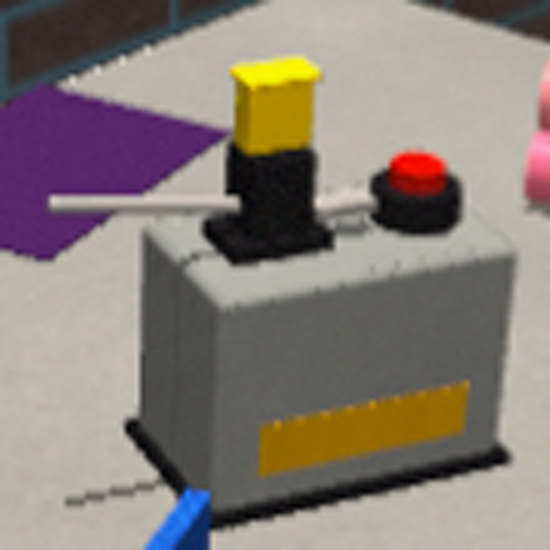

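The crop shows the peg tip, grip bar and button clearly. Grip–button measures 86 mm against the given 85, and all three bearings agree at 65.7°. The board's top edge measures 92 mm against 90. Next I work out the shifts.

```bash
cat >> h.py <<'E'
from scipy.spatial.transform import Rotation as Ro
def go(p,yaw,o=None):
    o=o or bot.get_obs();R=Ro.from_euler("xyz",o["tcp_rot"],degrees=True)
    D=Ro.from_euler("xyz",[180,0,yaw],degrees=True)
    t=-((yaw-o["tcp_rot"][2]+180)%360-180)
    print("shift mm",np.round(R.inv().apply(np.array(p)-o["ee_pos"])*1000,1),"turn",round(t,1))
E
python3 - <<'E'
from h import *
go((.4595,.2125,.20),78)
E
```

```text
shift mm [ 506.  -565.7   31.3] turn -55.0
```

Call:
send_rows(
  targets="506 -566 -10 -55 60;506 -566 -10 -55 60;506 -566 -10 -55 60;506 -566 -10 -55 60;506 -566 -10 -55 60;506 -566 -10 -55 60;506 -566 -10 -55 60;506 -566 -10 -55 60;506 -566 -10 -55 60;506 -566 -10 -55 60;506 -566 -10 -55 60;506 -566 -10 -55 60;506 -566 -10 -55 60;506 -566 -10 -55 60;506 -566 20 -55 60;506 -566 35 -55 60;506 -566 35 -55 60",
  newtons=40,
)

```text
time: 2.22
ee_pos: [0.4589, 0.2114, 0.1957]
tcp_rot: [-179.9, 0.1, 77.9]
wrist_force: [0.0, -0.2, 0.4]
opening: 0.0654
grasp_force: 0.0
```

Call:
send_rows(
  targets="0 0 30 0 60;0 0 60 0 60;0 0 84 0 60;0 0 84 0 60;0 0 84 0 180;0 0 84 0 235;0 0 84 0 235;0 0 84 0 235;0 0 84 0 235;0 0 84 0 235;0 0 84 0 235",
  newtons=40,
)

```text
time: 3.6
ee_pos: [0.4598, 0.2128, 0.1132]
tcp_rot: [179.9, -0.0, 78.0]
wrist_force: [0.2, -0.1, 7.0]
opening: 0.0095
grasp_force: 40.0
```

Run:
```python
from h import *
cv2.imwrite("pics/s2.png",cv2.resize(camera("side")[170:350,190:430],None,fx=3,fy=3,interpolation=2))
o=bot.get_obs();print(o["wrist_force"],o["torque"],o["opening"],o["grasp_force"],o["ee_pos"],o["q"])
```

```text
[-1.39674332  0.07474588  5.91100237] [-0.06462148  0.13771889  0.00601747] 0.00967842483250771 40.02541780471802 [0.459843   0.21282736 0.11324239] [ 2.48348190e+01 -1.73033583e+00 -9.83109603e+00  8.18083641e+01
  1.98099173e-03  1.26809911e+02]
```

View pics/s2.png

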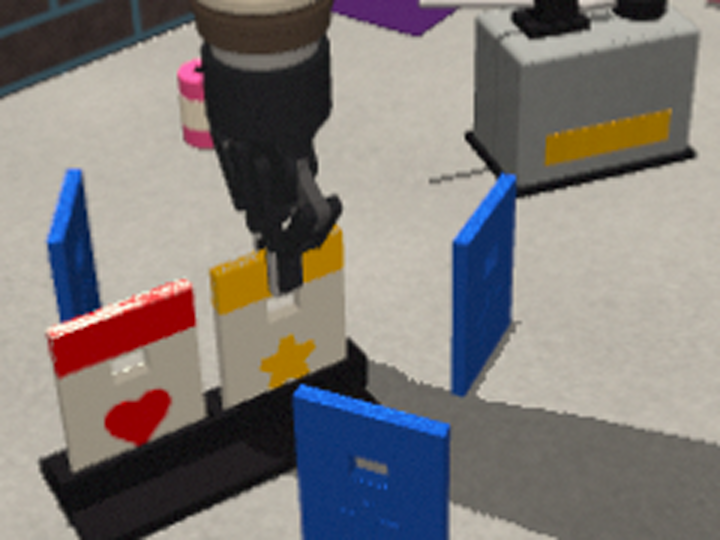

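Call:
send_rows(
  targets="0 0 -5 0 235;0 0 -12 0 235;0 0 -25 0 235;0 0 -40 0 235;0 0 -70 0 235;0 0 -110 0 235;0 0 -150 0 235;0 0 -170 0 235;0 0 -170 0 235;0 0 -170 0 235",
  newtons=50,
)

```text
time: 4.9
ee_pos: [0.4593, 0.2126, 0.2815]
tcp_rot: [-180.0, 0.0, 78.0]
wrist_force: [-0.5, -0.4, -1.2]
opening: 0.0093
grasp_force: 48.9
```

Run:
```python
from h import *
u=np.array([np.cos(np.radians(65.65)),np.sin(np.radians(65.65))]);A=np.array([.5542,-.1715])
def at(r,z): return (*(A+u*r),z)
# TCP is 29 mm below board top -> 13 mm above eye centre; eye at peg line + r
zp=lambda r:.166+(r-.085)*np.tan(np.radians(10))
print(at(.170,zp(.170)+.013));go(at(.17,zp(.17)+.013+.02),155.65)
```

```text
(np.float64(0.6242926237058113), np.float64(-0.016622551344504827), np.float64(0.19398779336021954))
shift mm [-190.   209.    67.5] turn -77.6
```

Call:
send_rows(
  targets="-50 50 0 -10 235;-100 100 0 -20 235;-140 150 0 -30 235;-165 180 10 -40 235;-190 209 20 -50 235;-190 209 30 -60 235;-190 209 40 -70 235;-190 209 50 -78 235;-190 209 50 -78 235;-190 209 50 -78 235;-190 209 50 -78 235",
  newtons=50,
)

```text
time: 6.28
ee_pos: [0.6245, -0.0166, 0.2326]
tcp_rot: [180.0, 0.0, 155.9]
wrist_force: [-0.7, -0.4, -1.3]
opening: 0.0093
grasp_force: 49.1
```

Run:
```python
from h import *
S=camera("side");T=camera("top");cv2.imwrite("pics/s3full.png",S);cv2.imwrite("pics/t3full.png",T)
o=bot.get_obs();print(o["ee_pos"],o["tcp_rot"],o["wrist_force"],o["q"])
a=cv2.resize(S[110:250,260:430],None,fx=4,fy=4,interpolation=2)[:, :400*1+280]
cv2.imwrite("pics/s3.png",a)
```

```text
[ 0.62454582 -0.01656371  0.23261557] [1.79989888e+02 2.51415487e-02 1.55972201e+02] [-0.46826715  0.03733324 -1.57109302] [-1.51906798e+00  1.57071781e+01  2.25328540e+01  9.67985783e+01
 -2.82849658e-04  2.25087292e+01]
```

View pics/s3.png

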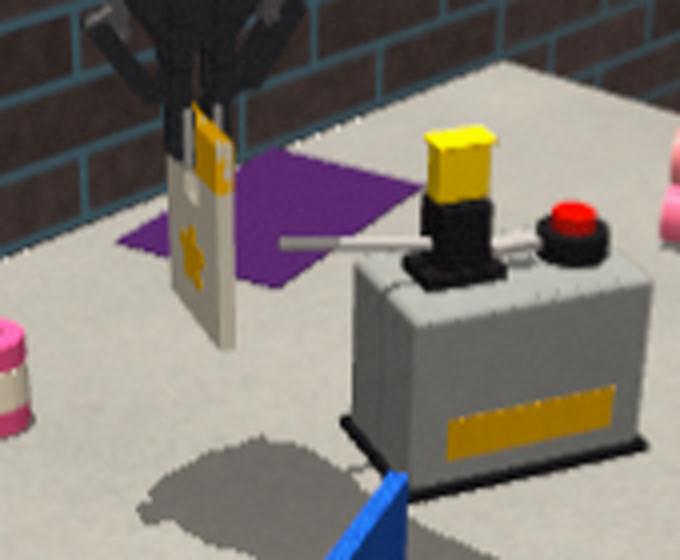

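The board hangs square in front of the peg tip (crop 283,243), with the eye at about (192,188). I check the held offset by comparing predicted and seen corners.

```bash
python3 - <<'E'
from h import *
o=bot.get_obs();R=Ro.from_euler("xyz",o["tcp_rot"],degrees=True)
def P(x,y,z): return o["ee_pos"]+R.apply([x,y,z])  # tool: x lateral, y normal, z down
C=lambda p:np.round((p-[260,110]+.5)*4-.5,0)
top=-.029
for lx in(-.045,.045):
  for ny in(-.005,.005):
    print(lx,ny,"top",C(proj("side",P(lx,ny,top)))[0],"bot",C(proj("side",P(lx,ny,top+.13)))[0])
for ny in(-.005,.005):print("eye",C(proj("side",P(0,ny,top+.042)))[0])
u=np.array([.4124,.9110]);A=np.array([.5542,-.1715])
print("tip pred",C(proj("side",[*(A+u*.1205),.172]))[0])
E
python3 - <<'E'
import cv2
T=cv2.imread("pics/t3full.png");cv2.imwrite("pics/t3.png",cv2.resize(T[130:230,260:440],None,fx=4,fy=4,interpolation=2))
E
```

```text
-0.045 -0.005 top [178.  90.] bot [184. 285.]
-0.045 0.005 top [162.  93.] bot [169. 288.]
0.045 -0.005 top [231. 144.] bot [234. 349.]
0.045 0.005 top [214. 146.] bot [218. 352.]
eye [205. 183.]
eye [189. 186.]
tip pred [276. 244.]
```

View pics/t3.png

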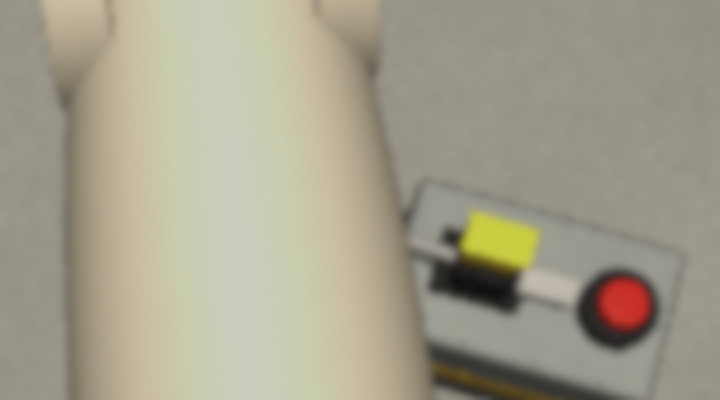

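Call:
send_rows(
  targets="0 0 20 0.3 235;0 0 38 0.3 235;0 0 38 0.3 235;0 -10 40 0.3 235;0 -20 42 0.3 235;0 -30 44 0.3 235;0 -40 46 0.3 235;0 -50 47 0.3 235;0 -60 49 0.3 235;0 -60 49 0.3 235;0 -60 49 0.3 235",
)

```text
time: 7.75
ee_pos: [0.6001, -0.0714, 0.1833]
tcp_rot: [180.0, 0.0, 155.7]
wrist_force: [-0.7, 0.6, -1.9]
opening: 0.0094
grasp_force: 49.1
```

Run:
```python
from h import *
S=camera("side");cv2.imwrite("pics/s4.png",cv2.resize(S[110:250,300:430],None,fx=4,fy=4,interpolation=2))
o=bot.get_obs();print(o["ee_pos"],o["tcp_rot"],o["wrist_force"])
```

```text
[ 0.60019255 -0.07124436  0.18331953] [1.79994320e+02 4.79115988e-03 1.55731991e+02] [ 0.99043688 -0.21489931 -0.82903065]
```

View pics/s4.png

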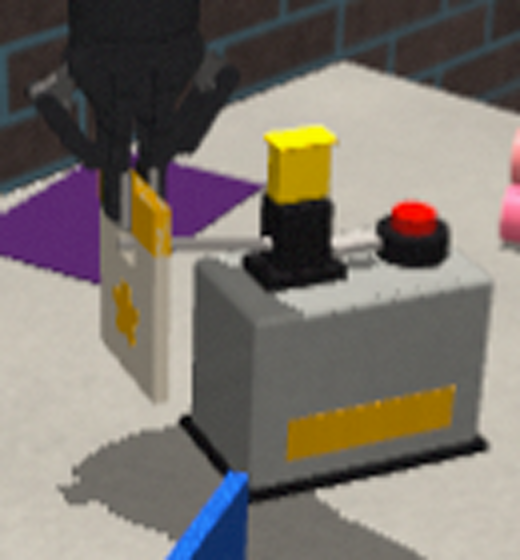

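The peg emerges behind the board and its end shows in the eye (122,243), with no contact force. I carry on inward, then lower.

Call:
send_rows(
  targets="0 -8 1 0 235;0 -16 3 0 235;0 -24 4 0 235;0 -24 4 0 235;0 -24 6 0 235;0 -24 8 0 235;0 -24 8 0 235;0 -24 8 0 235",
)

```text
time: 8.8
ee_pos: [0.5903, -0.0932, 0.1754]
tcp_rot: [180.0, 0.0, 155.7]
wrist_force: [-0.7, -0.6, -0.1]
opening: 0.0092
grasp_force: 49.6
```

Call:
send_rows(
  targets="0 0 1 0 235;0 0 2 0 235;0 0 2 0 235;0 0 2 0 235",
)

```text
time: 9.3
ee_pos: [0.5906, -0.0932, 0.1747]
tcp_rot: [179.9, 0.1, 155.7]
wrist_force: [-1.6, 1.0, 9.0]
opening: 0.0091
grasp_force: 50.7
```

The 9 N contact comes at the expected height, so the eye's upper edge rests on the peg. I ease off and open partway.

Call:
send_rows(
  targets="0 0 -1 0 235;0 0 -1 0 235;0 0 -1 0 215;0 0 -1 0 200;0 0 -1 0 180;0 0 -1 0 160;0 0 -1 0 150;0 0 -1 0 150;0 0 -1 0 150",
  newtons=20,
)

```text
time: 10.42
ee_pos: [0.5902, -0.0933, 0.1743]
tcp_rot: [-180.0, -0.0, 155.7]
wrist_force: [-0.1, 0.2, -0.5]
opening: 0.0353
grasp_force: 0.0
```

Run:
```python
from h import *
S=camera("side");cv2.imwrite("pics/s5.png",cv2.resize(S[110:250,300:430],None,fx=4,fy=4,interpolation=2))
go((.519,-.249,.30),65.65)
```

```text
shift mm [   0.9 -171.2 -125.7] turn 90.1
```

View pics/s5.png

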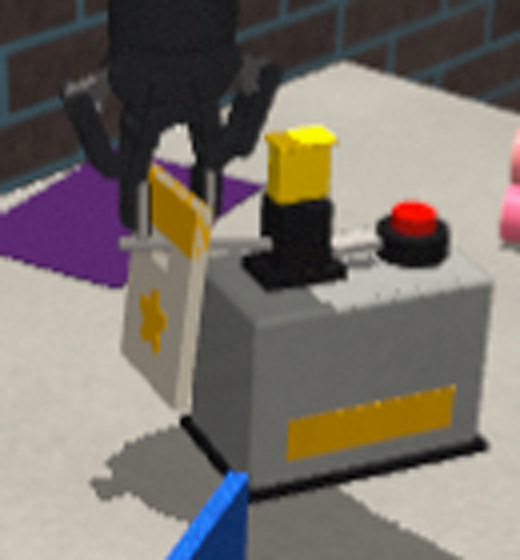

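The board hangs on the peg and the fingers are clear. I rise and go over the button with the fingers shut.

Call:
send_rows(
  targets="0 0 -15 0 150;0 0 -40 0 150;0 0 -80 0 150;0 0 -126 0 180;0 0 -126 0 255;1 -50 -126 10 255;1 -100 -126 20 255;1 -140 -126 30 255;1 -171 -126 40 255;1 -171 -126 50 255;1 -171 -126 60 255;1 -171 -126 70 255;1 -171 -126 80 255;1 -171 -126 90 255;1 -171 -126 90 255;1 -171 -126 90 255;1 -171 -126 90 255",
)

```text
time: 12.6
ee_pos: [0.519, -0.2488, 0.3003]
tcp_rot: [-180.0, 0.0, 65.8]
wrist_force: [0.1, -0.2, 0.6]
opening: -0.0003
grasp_force: 0.0
```

Run:
```python
from h import *
S=camera("side");o=bot.get_obs();print(o["ee_pos"],o["opening"],o["wrist_force"])
for c,r in blobs(mask(S,20,35,(300,120,430,240))): print(cv2.boundingRect(c),cv2.contourArea(c))
go((.519,-.249,.170),65.65)
```

```text
[ 0.51895545 -0.24877699  0.30029269] 0.00029376963189070994 [ 0.27276871 -0.23001183  0.2260076 ]
(371, 207, 43, 18) 352.5
(335, 182, 7, 17) 55.5
(334, 150, 19, 25) 249.0
(366, 142, 18, 19) 254.5
shift mm [-2.000e-01  1.000e-01  1.303e+02] turn 0.2
```

Call:
send_rows(
  targets="0 0 50 0 255;0 0 100 0 255;0 0 130 0 255;0 0 134 0 255;0 0 136 0 255;0 0 138 0 255;0 0 139 0 255;0 0 140 0 255;0 0 140 0 255",
)

```text
time: 13.78
ee_pos: [0.5194, -0.249, 0.1608]
tcp_rot: [179.9, 0.0, 65.7]
wrist_force: [1.2, -0.5, 2.7]
opening: 0.0001
grasp_force: 1.3
```

Call:
send_rows(
  targets="0 0 1 0 255;0 0 2 0 255;0 0 3 0 255;0 0 4 0 255;0 0 4 0 255;0 0 4 0 255;0 0 4 0 255",
)

```text
time: 14.65
ee_pos: [0.519, -0.2488, 0.1564]
tcp_rot: [180.0, 0.0, 65.7]
wrist_force: [2.8, -1.2, 3.8]
opening: -0.0001
grasp_force: 2.1
```

Run:
```python
from h import *
S=camera("side");o=bot.get_obs();print(o["ee_pos"],o["wrist_force"])
for c,r in blobs(mask(S,20,35,(300,110,430,240))): print(cv2.boundingRect(c),cv2.contourArea(c))
```

```text
[ 0.51903322 -0.24881     0.15636372] [ 2.34125763 -1.54298081  4.93935003]
(371, 207, 43, 18) 351.5
(335, 175, 7, 17) 51.5
(334, 144, 19, 24) 215.0
(366, 135, 19, 20) 261.5
```

The mast has popped up (grip bar blob rose 7 px) and the board went up with it. I retreat and go over the grip bar.

Call:
send_rows(
  targets="0 0 -20 0 255;0 0 -60 0 255;0 0 -120 0 200;0 0 -160 0 90;0 0 -160 0 90;0 0 -160 0 90",
)

```text
time: 15.45
ee_pos: [0.5187, -0.2486, 0.3149]
tcp_rot: [-179.9, -0.0, 65.7]
wrist_force: [-0.4, -0.4, -0.0]
opening: 0.0552
grasp_force: 0.0
```

Run:
```python
from h import *
S=camera("side");T=camera("top");o=bot.get_obs();print(o["ee_pos"],o["opening"])
for n,im in(("side",S),("top",T)):
  for c,r in blobs(mask(im,20,35,(330,110,430,240))): print(n,cv2.boundingRect(c),np.round(r[0],1),cv2.contourArea(c))
A=[.5543,-.1714]
for h in(0,.01,.015,.02,.025,.03): print(h,proj("side",[*A,.203+h])[0],proj("top",[*A,.225+h])[0])
go((*A,.30),65.65)
```

```text
[ 0.51854444 -0.24858207  0.31450223] 0.05552265430355687
side (371, 207, 43, 18) [392.  215.4] 353.5
side (335, 175, 7, 17) [338. 183.] 51.5
side (334, 145, 19, 23) [342.5 156.9] 184.0
side (366, 135, 19, 20) [375.5 144.4] 260.5
top (361, 219, 44, 15) [382.6 226.3] 69.5
top (375, 182, 21, 16) [384.6 189.2] 209.0
top (341, 161, 15, 38) [348.8 179.9] 157.0
0 [373.92682636 151.75690572] [384.98042152 189.30349797]
0.01 [374.10551446 148.01584302] [385.64131027 188.33293835]
0.015 [374.19524121 146.13380556] [385.9768194  187.84023462]
0.02 [374.28522328 144.24405232] [386.31577454 187.34247992]
0.025 [374.37546082 142.34654948] [386.65822915 186.83959604]
0.03 [374.46595393 140.44126318] [387.00423782 186.33150312]
shift mm [85.1  0.9 14.5] turn 0.1
```

Call:
send_rows(
  targets="40 0 0 0 90;85 1 0 0 90;85 1 0 0 90;85 1 40 0 90;85 1 80 0 90;85 1 106 0 90;85 1 106 0 90;85 1 106 0 160;85 1 106 0 190;85 1 106 0 210;85 1 106 0 220;85 1 106 0 230;85 1 106 0 230;85 1 106 0 230",
  newtons=40,
)

```text
time: 17.3
ee_pos: [0.5536, -0.1713, 0.2117]
tcp_rot: [-179.9, 0.0, 65.7]
wrist_force: [-10.1, 3.4, 4.7]
opening: 0.0228
grasp_force: 38.9
```

The opening of 22.8 mm means the pads sit on the 24 mm lip rather than under it. I reopen, go lower and centre (the side force says the tool should move toward its −y).

Call:
send_rows(
  targets="0 0 0 0 150;0 0 0 0 130;0 -1 0 0 130;0 -1 5 0 130;0 -1 5 0 130;0 -1 5 0 180;0 -1 5 0 200;0 -1 5 0 230;0 -1 5 0 235;0 -1 5 0 235;0 -1 5 0 235",
  newtons=40,
)

```text
time: 18.68
ee_pos: [0.5532, -0.171, 0.2052]
tcp_rot: [-179.9, 0.0, 65.7]
wrist_force: [-4.8, 2.3, 1.7]
opening: 0.0231
grasp_force: 39.1
```

Run:
```python
from h import *
S=camera("side");o=bot.get_obs();print(o["ee_pos"],o["opening"],o["wrist_force"],o["grasp_force"])
print("tool-axis force",Ro.from_euler("xyz",o["tcp_rot"],degrees=True).inv().apply(o["wrist_force"]))
for c,r in blobs(mask(S,20,35,(320,110,430,240)),5): print(cv2.boundingRect(c),np.round(r[0],1),cv2.contourArea(c))
```

```text
[ 0.55318118 -0.17094998  0.20525676] 0.023329981740643237 [-5.04414846  2.12450963  1.00784262] 39.05677378177643
tool-axis force [-0.13687926 -5.47331751 -0.99838924]
(371, 206, 43, 19) [392.1 215.5] 353.0
(335, 175, 7, 17) [338. 183.] 52.5
(334, 144, 19, 24) [343.2 155.8] 206.5
(366, 135, 8, 20) [369.5 144.5] 101.5
```

Call:
send_rows(
  targets="0 0 0 0 150;0 0 0 0 130;0 -1 3 0 130;0 -1 6 0 130;0 -1 6 0 130;0 -1 6 0 180;0 -1 6 0 200;0 -1 6 0 230;0 -1 6 0 235;0 -1 6 0 235;0 -1 6 0 235",
  newtons=40,
)

```text
time: 20.1
ee_pos: [0.553, -0.1709, 0.1994]
tcp_rot: [-180.0, -0.0, 65.7]
wrist_force: [-2.7, 1.1, 3.1]
opening: 0.0314
grasp_force: 39.9
```

Run:
```python
from h import *
S=camera("side");o=bot.get_obs();print(o["ee_pos"],o["opening"],o["grasp_force"])
print("tool-axis force",Ro.from_euler("xyz",o["tcp_rot"],degrees=True).inv().apply(o["wrist_force"]))
for c,r in blobs(mask(S,20,35,(320,110,430,240)),5): print(cv2.boundingRect(c),np.round(r[0],1),cv2.contourArea(c))
```

```text
[ 0.55294867 -0.17084921  0.19937671] 0.031695055573278785 39.882051944732666
tool-axis force [-0.29840293 -2.16998199 -2.81708006]
(371, 206, 43, 19) [392.  215.3] 352.5
(335, 175, 7, 17) [338. 183.] 49.0
(335, 144, 18, 24) [343.  155.5] 211.0
(366, 135, 9, 20) [370.  144.5] 115.5
```

Now 31.7 mm: the tips are on the black block. The bar itself lies between, so I try 3 mm higher.

Call:
send_rows(
  targets="0 0 0 0 150;0 0 0 0 130;0 -1 -3 0 130;0 -1 -3 0 130;0 -1 -3 0 180;0 -1 -3 0 200;0 -1 -3 0 230;0 -1 -3 0 240;0 -1 -3 0 240;0 -1 -3 0 240",
  newtons=40,
)

```text
time: 21.4
ee_pos: [0.5524, -0.1706, 0.2024]
tcp_rot: [180.0, -0.0, 65.7]
wrist_force: [4.6, -2.1, -0.2]
opening: 0.0221
grasp_force: 39.0
```

Run:
```python
from h import *
o=bot.get_obs();print(o["ee_pos"],o["opening"],o["grasp_force"])
print("tool-axis force",Ro.from_euler("xyz",o["tcp_rot"],degrees=True).inv().apply(o["wrist_force"]))
```

```text
[ 0.55240949 -0.17061387  0.20241955] 0.02214153130413948 39.02456760406494
tool-axis force [-0.03890944  5.0944994   0.21615051]
```

Call:
send_rows(
  targets="0 0 0 0 150;0 0 0 0 130;0 0.7 1.5 0 130;0 0.7 1.5 0 130;0 0.7 1.5 0 180;0 0.7 1.5 0 200;0 0.7 1.5 0 230;0 0.7 1.5 0 240;0 0.7 1.5 0 240;0 0.7 1.5 0 240",
  newtons=40,
)

```text
time: 22.65
ee_pos: [0.5528, -0.1708, 0.2009]
tcp_rot: [180.0, -0.0, 65.7]
wrist_force: [0.5, -0.6, 1.4]
opening: 0.0297
grasp_force: 40.2
```

Run:
```python
from h import *
o=bot.get_obs();print(o["ee_pos"],o["opening"],o["grasp_force"])
print("tool-axis force",Ro.from_euler("xyz",o["tcp_rot"],degrees=True).inv().apply(o["wrist_force"]))
```

```text
[ 0.55278989 -0.17077391  0.20088098] 0.029693861219643156 40.22794961929321
tool-axis force [-0.37398423  0.66612729 -1.37886161]
```

There's no window clear of both: with 36 mm between lip and block, the pads always bear on the lip. I grip a little higher, firmly on the grip bar's lip, clear of the block.

Call:
send_rows(
  targets="0 0 0 0 150;0 0 0 0 130;0 0 -6 0 130;0 0 -6 0 130;0 0 -6 0 180;0 0 -6 0 200;0 0 -6 0 230;0 0 -6 0 240;0 0 -6 0 240;0 0 -6 0 240;0 0 -16 0 240;0 0 -26 0 240;0 0 -26 0 240",
  newtons=70,
)

```text
time: 24.28
ee_pos: [0.5529, -0.1708, 0.228]
tcp_rot: [179.9, -0.0, 65.7]
wrist_force: [-0.3, 0.8, -1.4]
opening: 0.0226
grasp_force: 68.5
```

```bash
cat > chk.py <<'E'
from h import *
S=camera("side");o=bot.get_obs();print(o["time"],o["ee_pos"],o["opening"],o["grasp_force"])
print("tool-axis force",Ro.from_euler("xyz",o["tcp_rot"],degrees=True).inv().apply(o["wrist_force"]))
for c,r in blobs(mask(S,20,35,(320,90,430,200)),5): print(cv2.boundingRect(c),np.round(r[0],1),cv2.contourArea(c))
E
python3 chk.py
```

```text
24.325 [ 0.55280816 -0.17078333  0.22732413] 0.022217275014581338 68.49428057670593
tool-axis force [-0.2587541   0.80838344  1.18492539]
(335, 168, 7, 16) [338.  175.5] 49.5
(335, 137, 18, 23) [343.4 147.5] 196.0
(366, 127, 9, 20) [370.  136.5] 103.5
```

The bar and board follow the gripper up. I keep pulling, toward the second stop.

Call:
send_rows(
  targets="0 0 -6 0 240;0 0 -12 0 240;0 0 -18 0 240;0 0 -24 0 240;0 0 -30 0 240;0 0 -36 0 240;0 0 -42 0 240;0 0 -48 0 240;0 0 -54 0 240;0 0 -60 0 240;0 0 -60 0 240;0 0 -60 0 240",
)

```text
time: 25.82
ee_pos: [0.5527, -0.1708, 0.2867]
tcp_rot: [-180.0, -0.0, 65.7]
wrist_force: [0.4, -0.7, -8.5]
opening: 0.0226
grasp_force: 68.9
```

```bash
python3 chk.py
```

```text
25.875 [ 0.55272377 -0.17077214  0.28666487] 0.022224341654270757 68.8582456111908
tool-axis force [-0.285646    0.34007102  8.55396287]
(336, 146, 7, 17) [339. 154.] 60.0
(335, 113, 18, 23) [344.  123.9] 186.5
(367, 104, 10, 20) [371.5 113.5] 119.0
```

Call:
send_rows(
  targets="0 0 -3 0 240;0 0 -6 0 240;0 0 -8 0 240;0 0 -9 0 240;0 0 -10 0 240;0 0 -10 0 240;0 0 -10 0 240",
  newtons=90,
)

```text
time: 26.75
ee_pos: [0.5528, -0.1708, 0.2968]
tcp_rot: [180.0, -0.0, 65.7]
wrist_force: [0.7, -0.4, -8.0]
opening: 0.022
grasp_force: 88.3
```

Call:
send_rows(
  targets="0 0 -1 0 240;0 0 -1 0 240;0 0 -2 0 240;0 0 -2 0 240;0 0 -2 0 240",
)

```text
time: 27.38
ee_pos: [0.5528, -0.1708, 0.2989]
tcp_rot: [180.0, 0.0, 65.7]
wrist_force: [0.1, 0.1, -8.6]
opening: 0.0219
grasp_force: 88.3
```

Call:
send_rows(
  targets="0 0 -1 0 240;0 0 -1 0 240;0 0 -2 0 240;0 0 -2 0 240;0 0 -2 0 240",
)

```text
time: 28.0
ee_pos: [0.5527, -0.1708, 0.3]
tcp_rot: [-179.9, 0.0, 65.7]
wrist_force: [1.0, -0.3, -19.3]
opening: 0.022
grasp_force: 88.6
```

```bash
python3 chk.py; python3 -c "
from h import *
for h in(.09,.1,.105,.11,.115): print(h,proj('side',[.5538,-.1712,.203+h])[0])"
```

```text
28.05 [ 0.5526292  -0.17075894  0.29998812] 0.022024707261572542 88.64108562469482
tool-axis force [ 0.54544824  1.36418977 19.89809892]
(336, 140, 7, 18) [339.  148.5] 59.5
(335, 108, 20, 23) [344.3 118.6] 234.0
(367, 98, 11, 21) [371.6 108.2] 121.0
0.09 [375.68160764 117.02561558]
0.1 [375.87004398 112.99689774]
0.105 [375.96464585 110.97010677]
0.11 [376.0595032  108.93498258]
0.115 [376.15461577 106.89149134]
```

The force jumped to 19 N at a pixel-measured rise of about 0.110 m, so this is the second stop. I check that it holds.

Call:
send_rows(
  targets="0 0 0 0 240;0 0 0 0 240;0 0 0 0 240;0 0 0 0 240;0 0 0 0 240;0 0 0 0 240;0 0 0 0 240;0 0 0 0 240",
)

```text
time: 29.05
ee_pos: [0.5526, -0.1708, 0.3001]
tcp_rot: [-179.9, 0.0, 65.7]
wrist_force: [2.4, -1.2, -25.8]
opening: 0.0216
grasp_force: 88.9
```

```bash
python3 chk.py && python3 -c "
from workcell import ticket
print(ticket.job_done())"
```

```text
29.1 [ 0.55263812 -0.17072744  0.30009372] 0.0218713513787124 88.89379978179932
tool-axis force [ 0.15192589  1.55535857 25.69005034]
(336, 140, 7, 18) [339.  148.5] 60.5
(335, 107, 20, 24) [344.2 118.7] 237.0
(367, 98, 11, 21) [371.6 108.1] 122.5
the job is handed in; nothing more can be done
None
```

I handed the job in at 29.1 s: the star board hangs on the peg, and the arm holds the mast at its second stop (rise about 0.11 m) by the lip of the yellow grip bar, because the pads would not fit below the lip.

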